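# Push the ruined house into the corner of the terrain board

### The arm

A 6-joint arm with a two-finger parallel gripper is mounted at the origin on the work surface. World frame = base frame: x ahead of the robot, y to its left, z up, the work surface at z = 0. Lengths are in mm, angles in rad, forces in N, time in s.
With the tool pointing down it reaches from about 275 to 1000 mm from the base axis. Payload 8.4 kg.
Tool frame: the origin (TCP) lies midway between the tips of the shut fingers; the grasp point (between the pads) lies 19 mm behind it; z points along the fingers, y is the line along which they close (so a half turn about z gives the same grasp; the last joint's range is limited). The gripper opens to 85 mm and grips with 20 to 120 N. Pads are 22 mm wide; open, the fingers measure 114 mm over their backs; the gripper's body (76 mm by 85 mm) begins 54 mm behind the grasp point. The pads swing forward as they close: fully open they stand 13 mm farther back than shut.
Start: joints at [-1.192, 0.353, 1.633, -0, 1.155, -0.002], TCP at [232.288, -580.233, 231.281] pointing down, gripper open.
Joint ranges: [-2.63, 2.63], [-0.92, 2.1], [0.06, 2.66], [-1.3, 4.44], [0, 2.69], [-3.02, 3.02]. Speed limits (rad/s): [2.22, 2.22, 2.79, 3.14, 3.14, 3.14].

### API

Orientations are given as [roll, pitch, yaw] about the fixed x, y, z axes, in that order (R = Rz(yaw) Ry(pitch) Rx(roll)).
In Python, from rig import monitor, imaging, r gives the robot as it stands.
- The arm moves only by the tool drive_tool, never from a script. Its argument "plan" is a list of rows, each an object of numbers: "x", "y", "z": the shift along the tool's x, y, z in units of 50 mm (1.0 is 50 mm); "ax", "ay", "az": the turn, a rotation vector about the tool's x, y, z in units of 6 degrees (1.0 is 6 degrees); "hand": the finger opening in mm, from 0 to 85.4. In form: [{"x": .., "y": .., "z": .., "ax": .., "ay": .., "az": .., "hand": ..}, ...]. A call has 1 to 8 rows; each row is the pose to reach, as a shift and turn from the pose commanded when the call began, along the tool's axes at that moment; what a row does not reach only later rows make up. A row lasts 1/10 s, in which the tool goes at most 50 mm and 8.59 degrees, less where a joint would pass 70% of its speed; a pose out of reach is approached as far as the arm can. A call with a gripper value outside its range is refused whole. The fingers move at their own pace and stop on an object; "grip_force" is the grip in N (left out, the last holds). Time passes only in rows, so rows that repeat a pose let the fingers close. It gives the time, the measured TCP pose, the force, the opening and the grip force at its end, in the units of the state.
- monitor.sense(): the state, without advancing time (a new reading comes with each control period).
- imaging.grab_frame(name): name is "scene" or "top"; returns the picture (400x640x3 uint8, red, green, blue); there is no depth.
- imaging.camera_info(name): a dict with "mtx" (3x3 intrinsics, pixels), "R" (3x3) and "t" (3): a world point X has camera coordinates R X + t. Camera axes: x right, y down, z forward; pixel columns grow to the right and rows downward; lengths in mm; the calibration is good to about 2 mm. A picture is of the moment at which its call begins. camera_info takes no time and is no camera call.
- r.sign_off(): hands the job in; it is judged then, once.
The state is a dict: "clock": time; "qpos": joint angles; "qvel": joint speeds; "joint_efforts": joint torques, N m; "eef_pos": TCP position; "tcp_rot": TCP orientation; "contact_force": force on the tool from outside, world axes, zero at the start; "wrist_torque": the same for the moment, N m; "opening": opening from 0.0 (shut) to 1.0 (fully open); "grasp_force": force on a finger pad.
Only numpy, scipy, OpenCV 4.12 (cv2) and the standard library are available. Lean on these libraries where they do the work, as an engineer would, in place of code of your own. Each camera call takes 0.05 s, during which the arm holds its last target. There are 200 camera calls.

### The job

Set up the gaming table: with the fingertips or the outside of the fingers, push the roofless ruin along the cloth into the inner corner of the L-shaped terrain board, until its long back wall is flush against the board's long face and its end wall is flush against the short face. Only push it: do not lift or tip it, and keep the little figure inside it standing. Leave the roofed house, the trees and the tracked car where they are.

Things in the scene. Friction and masses are not known exactly. Their poses are not given: they have to be found in the camera images.
- ruin: roofless grey model house, open on top, a figure inside. 70 mm in its x by 100 mm in its y; flat upright outer faces; walls 6 mm thick, 44 to 50 mm high, corner piers 58 mm. Stiff, 0.2 to 0.42 kg, slides at about 1 to 5 N. Origin: centre of its underside. x points out of the long back wall; the long front wall (tall door) faces -x, at first towards the robot, within 0.3 rad of world -x.
- board: fixed L-shaped terrain board, 35 mm high (bushes to 50), rocky, grass top. Origin: inner corner of the L at table height. Long upright face: plane x=0, y 0 to 500 mm, board beyond it to x=95 mm. Short face: plane y=0, x 0 to -120 mm, board at y 0 to -80 mm. Free corner space: x<0, y>0. Yaw within 0.1 rad. Ruin fully home: its origin at x=-35, y=+50 mm in this frame, axes parallel.
- figure: bare metal figure, 38 mm tall on a round foot of 25 mm diameter, about 20 g, standing loose on the ruin's floor (4 mm above the table), within the walls. It rides along and may slide, and can be toppled. Origin: centre of its foot's underside; z up along it.
- roofed_house: grey model house of the same footprint (70 by 100 mm), 58 mm high, but with a flat roof; loose. It and the ruin stand side by side in front of the board, either one on the left. Origin: centre of its underside.
- trees: two dark green conifers up to about 70 mm high on a flat 75 by 55 mm base, loose. Origin: centre of its underside.
- tracked_car: grey tracked model car, 70 mm in its x by 49 mm, 32 mm high, with a gun tube that reaches 42 mm ahead of its origin along x; loose. Origin: centre of its underside.
Things that resemble listed ones, but are neither listed nor needed, are in the scene too. What is shaped like the ruin but orange or yellow is not meant.

How it is judged (in metres and radians):
At the end, for the whole second after the job is handed in: the ruin stands on the table, at rest, in the inner corner of the board: no more than 5 mm off either face and within 0.06 rad of parallel; the figure still stands upright inside it; the roofed house, trees and tracked car are within 15 mm of where they were (x of ruin in the frame of board between -0.04 and -0.031 m and y of ruin in the frame of board between 0.046 and 0.055 m and angle between the x axis of ruin and the x axis of board, either way round below 0.06 rad and height (world z) of ruin below 0.005 m and angle between ruin's own z axis and vertical below 0.05 rad and linear speed of ruin below 0.01 m/s and angle between figure's own z axis and vertical below 0.3 rad and horizontal distance between figure and ruin below 0.06 m and height (world z) of figure below 0.012 m and distance of each of roofed_house, trees, tracked_car from where it was at the start of the episode below 0.015 m); the robot touches nothing.
It fails at once if the ruin is lifted or tipped instead of pushed (height (world z) of ruin above 0.008 m or angle between ruin's own z axis and vertical above 0.12 rad).
It fails at once if the figure is toppled or lifted (angle between figure's own z axis and vertical above 0.6 rad or height (world z) of figure above 0.015 m).
It fails at once if the roofed house is moved more than 15 mm (distance of roofed_house from where it was at the start of the episode above 0.015 m).
It fails at once if the pair of trees is moved more than 15 mm (distance of trees from where it was at the start of the episode above 0.015 m).
It fails at once if the tracked car is moved more than 15 mm (distance of tracked_car from where it was at the start of the episode above 0.015 m).
It also fails if it takes over 64 s, if anything falls off the work surface, if the arm or the gripper's body presses on something with over 40 N, if the wrist force passes 120 N, or if a joint passes its speed limit or range.

## Working session

There is one attempt and no reset: what is moved stays moved. The work goes in short steps, Python scripts to look and compute and a tool call to move; the robot and the scene stay as the last step left them, time stands still between calls to the robot, and variables do not carry over. Pictures are saved under pics/ and viewed, at most 10 in all, crops included, and the job is handed in when it is done.

Besides the shell and the picture viewer there is one more tool, called after "Emit:" as name(argument=value, ...), one argument or row to a line, values as JSON. drive_tool: Moves the arm, as the interface text tells. Its arguments: {"type":"object","properties":{"plan":{"type":"array","items":{"type":"object","properties":{"x":{"type":"number"},"y":{"type":"number"},"z":{"type":"number"},"ax":{"type":"number"},"ay":{"type":"number"},"az":{"type":"number"},"hand":{"type":"number"}}}},"grip_force":{"type":"number"}},"required":["plan"]}

```bash
mkdir -p pics; ls; python3 - <<'E'
from rig import monitor, imaging, r
import cv2,numpy as np
for n in ("top","scene"):
    im=imaging.grab_frame(n); cv2.imwrite(f"pics/{n}0.png",im[:,:,::-1])
    c=imaging.camera_info(n); print(n,{k:np.round(v,3).tolist() for k,v in c.items()})
s=monitor.sense(); print(s)
E
```

```text
pics
top {'mtx': [[444.906, 0.0, 312.681], [0.0, 444.906, 194.347], [0.0, 0.0, 1.0]], 'R': [[0.026, -1.0, -0.013], [-0.985, -0.023, -0.169], [0.169, 0.017, -0.985]], 't': [-37.495, 474.202, 898.136]}
scene {'mtx': [[417.153, 0.0, 319.772], [0.0, 417.153, 197.043], [0.0, 0.0, 1.0]], 'R': [[-0.45, 0.893, -0.014], [0.734, 0.361, -0.576], [-0.509, -0.269, -0.818]], 't': [236.185, -311.148, 1372.589]}
{'clock': 0.1, 'qpos': array([-1.19239682e+00,  3.53591335e-01,  1.63407782e+00,  1.41334068e-05,
        1.15518685e+00, -2.39008120e-03]), 'qvel': array([-7.49211035e-04, -1.82732220e-03, -2.86251319e-03, -4.89488696e-05,
        1.05844502e-03, -1.25418666e-04]), 'joint_efforts': array([-1.86500860e-03, -6.06358767e+01, -3.42824864e+01, -1.34959678e-04,
        4.12564783e-03,  5.70020431e-08]), 'eef_pos': array([ 232.1328658 , -579.82446882,  230.62125147]), 'tcp_rot': array([-3.14032933e+00, -1.59424925e-05,  3.80783862e-01]), 'contact_force': array([-0.26394975, -0.50571626, -0.63692671]), 'wrist_torque': array([ 0.05069686, -0.0246638 , -0.03344187]), 'grasp_force': 0.0, 'opening': 1.0021156319653335}
```

View pics/top0.png

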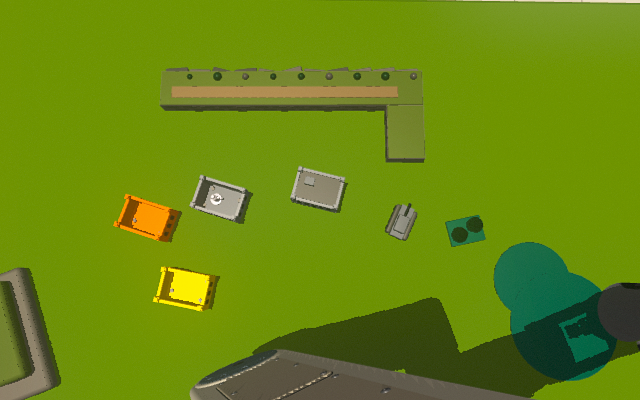

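View pics/scene0.png

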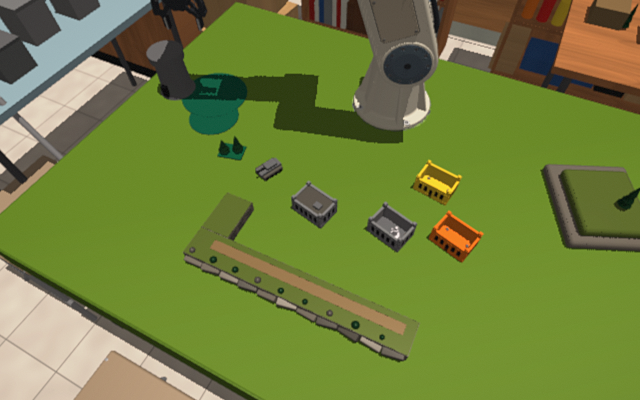

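Two pictures are in. The top view shows these candidates:
- Grey roofless house with a figure at about (220,198), which is the ruin.
- Grey roofed house at (318,189).
- Orange decoy at (147,218) and yellow decoy at (185,288).

The board's inner corner is near (387,108), the car at (402,221) and the trees at (465,231). I'm choosing the grey one at (220,198) and will check it in a crop.

```bash
python3 - <<'E'
import cv2
im=cv2.imread("pics/top0.png")
a=cv2.resize(im[150:235,180:360],None,fx=4.4,fy=4.4,interpolation=cv2.INTER_CUBIC)
cv2.imwrite("pics/crop1.png",a)
b=cv2.resize(im[60:170,155:430],None,fx=2.9,fy=2.9,interpolation=cv2.INTER_CUBIC)
cv2.imwrite("pics/crop2.png",b)
E
```

```text
(no output)
```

View pics/crop1.png

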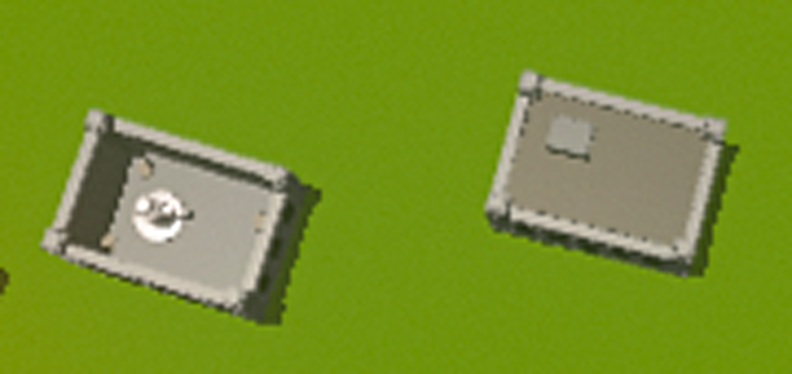

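View pics/crop2.png

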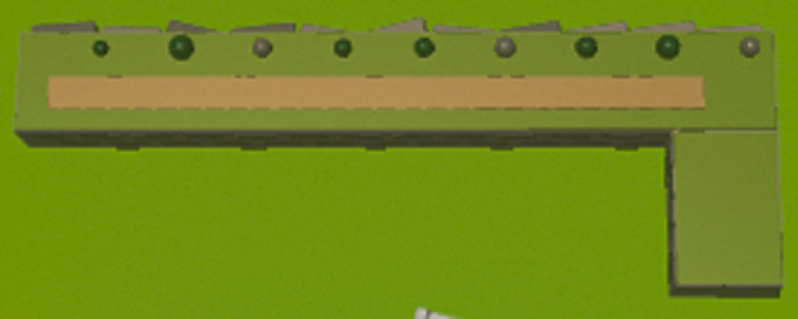

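The crop confirms the grey roofless ruin with a silver figure inside, at crop pixel (160,215). Its pier corners are at (88,108), (294,172), (42,250) and (240,308). The roofed house is to the right, and the board's top inner corner is at (672,131) in the board crop.

```bash
cat >h.py <<'E'
import numpy as np
from rig import imaging
def w(px,z,cam="top"):
    c=imaging.camera_info(cam);K,R,t=[np.array(c[k]) for k in("mtx","R","t")]
    o=-R.T@t; d=R.T@np.linalg.inv(K)@np.array([px[0],px[1],1.0])
    return (o+d*(z-o[2])/d[2])[:2]
def pix(X,cam="top"):
    c=imaging.camera_info(cam);K,R,t=[np.array(c[k]) for k in("mtx","R","t")]
    p=K@(R@np.array(X,float)+t); return p[:2]/p[2]
E
python3 - <<'E'
from h import *
np.set_printoptions(precision=1,suppress=True)
def A(l,s,o,z): return np.array([w((u/s+o[0],v/s+o[1]),z) for u,v in l])
for n,l in (("ruin",[(88,108),(294,172),(240,308),(42,250)]),("roof",[(522,70),(727,120),(690,268),(488,215)])):
    P=A(l,4.4,(180,150),58); print(n,P.tolist(),P.mean(0),"sides",[np.linalg.norm(P[i]-P[(i+1)%4]) for i in range(4)])
    d=P[0]-P[1]+P[3]-P[2]; print("yaw",np.arctan2(-d[0],d[1]))
B=A([(15,131),(672,131),(672,286),(778,286)],2.9,(155,60),35);print("board",B, np.linalg.norm(B[0]-B[1]),np.linalg.norm(B[2]-B[1]))
print("boardbase",A([(30,148),(668,148),(670,297)],2.9,(155,60),0))
for n,p,z in (("car",(402,221),30),("trees",(465,231),0),("orange",(147,218),40)): print(n,w(p,z))
E
```

```text
ruin [[508.3993982028276, 210.61640368432677], [479.78659608724337, 110.93987982683552], [414.7382504557235, 132.8971197691969], [439.81063720380416, 227.595341779948]] [460.7 170.5] sides [np.float64(103.70198577278356), np.float64(68.65426174159983), np.float64(97.96110365467935), np.float64(70.65905797727635)]
yaw -0.26947616444262684
roof [[531.5955863933539, 4.83024621349891], [509.54933571131704, -92.86912792415022], [438.59160893593037, -76.56292869831357], [461.4061378481456, 18.626748918689657]] [485.3 -36.5] sides [np.float64(100.15590285162205), np.float64(72.80721888881007), np.float64(97.88553240553637), np.float64(71.53252528727597)]
yaw -0.22851070852431002
board [[ 667.6  316. ]
 [ 677.9 -182.8]
 [ 557.4 -182.6]
 [ 559.1 -260.7]] 498.9340633596571 120.5570034431089
boardbase [[ 667.   316.4]
 [ 677.5 -185. ]
 [ 557.7 -186.3]]
car [ 424.2 -215.1]
trees [ 409.3 -356.2]
orange [416.4 320.9]
```

Emit:
drive_tool(
  plan=[
    {"x": 8.5,"y": -13.2,"z": 1.6,"az": 6.2,"hand": 70},
    {"x": 8.5,"y": -13.2,"z": 1.6,"az": 6.2,"hand": 70},
    {"x": 8.5,"y": -13.2,"z": 1.6,"az": 6.2,"hand": 70},
    {"x": 8.5,"y": -13.2,"z": 1.6,"az": 6.2,"hand": 70},
    {"x": 8.5,"y": -13.2,"z": 1.6,"az": 6.2,"hand": 70},
    {"x": 8.5,"y": -13.2,"z": 1.6,"az": 6.2,"hand": 70},
    {"x": 8.5,"y": -13.2,"z": 1.6,"az": 6.2,"hand": 70},
    {"x": 8.5,"y": -13.2,"z": 1.6,"az": 6.2,"hand": 70},
  ],
)

```text
invalid input
```

```bash
cat >>h.py <<'E'
from rig import monitor
def go(x,y,z,yaw,cmd=None):
    s=monitor.sense(); p=s["eef_pos"]; psi=s["tcp_rot"][2]
    print("t %.2f at"%s["clock"],np.round(p,1),"rpy",np.round(s["tcp_rot"],3),"F",np.round(s["contact_force"],1),"open %.2f q6 %.2f"%(s["opening"],s["qpos"][5]))
    if cmd is not None: p,psi=np.array(cmd[:3]),cmd[3]
    d=np.array([x,y,z])-p; c,sn=np.cos(psi),np.sin(psi)
    print("x %.3f y %.3f z %.3f az %.3f"%((d[0]*c+d[1]*sn)/50,(d[0]*sn-d[1]*c)/50,-d[2]/50,-np.degrees((yaw-psi+np.pi)%(2*np.pi)-np.pi)/6))
E
python3 -c "
from h import *
go(382.7,192,150,-.27)"
```

```text
t 0.10 at [ 232.1 -579.8  230.6] rpy [-3.14  -0.     0.381] F [-0.3 -0.5 -0.6] open 1.00 q6 -0.00
x 8.533 y -13.212 z 1.612 az 6.215
```

Emit:
drive_tool(
  plan=[
    {"x": 1,"y": -1,"z": 0.1,"ax": 0,"ay": 0,"az": 1,"hand": 70},
    {"x": 1,"y": -1.6,"z": 0.3,"ax": 0,"ay": 0,"az": 2,"hand": 70},
  ],
)

```text
clock: 0.3
eef_pos: [250.5, -487.5, 216.4]
tcp_rot: [3.14, -0.001, 0.167]
contact_force: [0.9, 1.0, 0.2]
opening: 0.822
grasp_force: 0.0
```

```bash
python3 -c "
from h import *
go(382.7,192,150,-.27)"
```

```text
t 0.30 at [ 250.5 -487.5  216.4] rpy [ 3.14e+00 -1.00e-03  1.67e-01] F [0.9 1.  0.2] open 0.82 q6 0.30
x 4.861 y -12.963 z 1.327 az 4.169
```

Emit:
drive_tool(
  plan=[
    {"x": 4.9,"y": -13.0,"z": 1.3,"ax": 0,"ay": 0,"az": 4.2,"hand": 70},
    {"x": 4.9,"y": -13.0,"z": 1.3,"ax": 0,"ay": 0,"az": 4.2,"hand": 70},
    {"x": 4.9,"y": -13.0,"z": 1.3,"ax": 0,"ay": 0,"az": 4.2,"hand": 70},
    {"x": 4.9,"y": -13.0,"z": 1.3,"ax": 0,"ay": 0,"az": 4.2,"hand": 70},
    {"x": 4.9,"y": -13.0,"z": 1.3,"ax": 0,"ay": 0,"az": 4.2,"hand": 70},
    {"x": 4.9,"y": -13.0,"z": 1.3,"ax": 0,"ay": 0,"az": 4.2,"hand": 70},
    {"x": 4.9,"y": -13.0,"z": 1.3,"ax": 0,"ay": 0,"az": 4.2,"hand": 70},
    {"x": 4.9,"y": -13.0,"z": 1.3,"ax": 0,"ay": 0,"az": 4.2,"hand": 70},
  ],
)

```text
clock: 1.1
eef_pos: [323.6, -94.5, 179.0]
tcp_rot: [-3.142, -0.001, -0.269]
contact_force: [1.1, 0.4, 0.1]
opening: 0.82
grasp_force: 0.0
```

```bash
python3 -c "
from h import *
go(382.7,192,150,-.27)"
```

```text
t 1.10 at [323.6 -94.5 179. ] rpy [-3.142e+00 -1.000e-03 -2.690e-01] F [1.1 0.4 0.1] open 0.82 q6 1.55
x -0.385 y -5.838 z 0.580 az 0.007
```

Emit:
drive_tool(
  plan=[
    {"x": -0.4,"y": -5.8,"z": 0.6,"ax": 0,"ay": 0,"az": 0,"hand": 70},
    {"x": -0.4,"y": -5.8,"z": 0.6,"ax": 0,"ay": 0,"az": 0,"hand": 70},
    {"x": -0.4,"y": -5.8,"z": 0.6,"ax": 0,"ay": 0,"az": 0,"hand": 70},
    {"x": -0.4,"y": -5.8,"z": 0.6,"ax": 0,"ay": 0,"az": 0,"hand": 70},
    {"x": -0.4,"y": -5.8,"z": 0.6,"ax": 0,"ay": 0,"az": 0,"hand": 70},
    {"x": -0.4,"y": -5.8,"z": 0.6,"ax": 0,"ay": 0,"az": 0,"hand": 70},
    {"x": -0.4,"y": -5.8,"z": 0.6,"ax": 0,"ay": 0,"az": 0,"hand": 70},
    {"x": -0.4,"y": -5.8,"z": 0.6,"ax": 0,"ay": 0,"az": 0,"hand": 70},
  ],
)

```text
clock: 1.9
eef_pos: [380.9, 189.2, 148.5]
tcp_rot: [3.141, 0.001, -0.266]
contact_force: [-0.1, -0.2, -0.4]
opening: 0.82
grasp_force: 0.0
```

```bash
python3 -c "
from h import *
go(382.7,192,8,-.27)"
```

```text
t 1.90 at [380.9 189.2 148.5] rpy [ 3.141e+00  1.000e-03 -2.660e-01] F [-0.1 -0.2 -0.4] open 0.82 q6 2.29
x 0.020 y -0.064 z 2.811 az 0.039
```

Emit:
drive_tool(
  plan=[
    {"x": 0,"y": -0.06,"z": 1,"ax": 0,"ay": 0,"az": 0,"hand": 70},
    {"x": 0,"y": -0.06,"z": 2,"ax": 0,"ay": 0,"az": 0,"hand": 70},
    {"x": 0,"y": -0.06,"z": 2.5,"ax": 0,"ay": 0,"az": 0,"hand": 70},
    {"x": 0,"y": -0.06,"z": 2.8,"ax": 0,"ay": 0,"az": 0,"hand": 70},
    {"x": 0.1,"y": -0.06,"z": 2.8,"ax": 0,"ay": 0,"az": 0,"hand": 70},
    {"x": 0.3,"y": -0.06,"z": 2.8,"ax": 0,"ay": 0,"az": 0,"hand": 70},
    {"x": 0.45,"y": -0.06,"z": 2.8,"ax": 0,"ay": 0,"az": 0,"hand": 70},
    {"x": 0.5,"y": -0.06,"z": 2.8,"ax": 0,"ay": 0,"az": 0,"hand": 70},
  ],
)

```text
clock: 2.7
eef_pos: [408.7, 184.9, 10.3]
tcp_rot: [-3.14, -0.002, -0.269]
contact_force: [0.2, -0.0, 0.0]
opening: 0.824
grasp_force: 0.0
```

```bash
python3 -c "
from h import *
import cv2
go(382.7,192,8,-.27)
im=imaging.grab_frame('top')[:,:,::-1]
cv2.imwrite('pics/t1.png',cv2.resize(im[90:270,130:400],None,fx=2.9,fy=2.9,interpolation=2))"
```

```text
t 2.70 at [408.7 184.9  10.3] rpy [-3.14e+00 -2.00e-03 -2.69e-01] F [ 0.2 -0.   0. ] open 0.82 q6 2.26
x -0.538 y 0.001 z 0.045 az 0.005
```

View pics/t1.png

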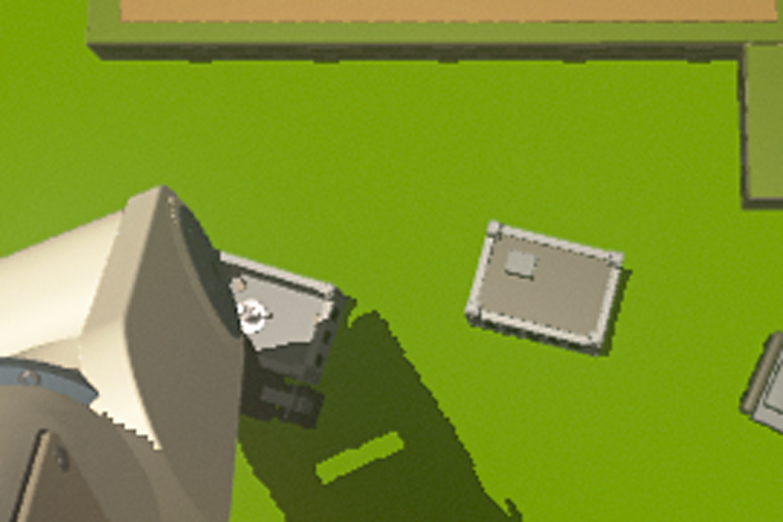

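The picture shows the gripper behind the ruin's front wall, with the right fingertip at (290,400) and the ruin not yet touched. Next I'll push along a gentle arc.

```bash
cat >>h.py <<'E'
def rows(poses,back=46):
    """poses: ruin-like (x,y,yaw) contact poses; TCP is 'back' behind along heading; printed from measured pose"""
    s=monitor.sense(); p=s["eef_pos"]; psi=s["tcp_rot"][2]; c,sn=np.cos(psi),np.sin(psi)
    print("t %.2f"%s["clock"],np.round(p,1),"yaw %.3f"%psi,"F",np.round(s["contact_force"],1))
    for x,y,a in poses:
        dx,dy=x-back*np.cos(a)-p[0],y-back*np.sin(a)-p[1]
        print("x %.2f y %.2f az %.2f"%((dx*c+dy*sn)/50,(dx*sn-dy*c)/50,-np.degrees(a-psi)/6))
def arc(x,y,a,k,ss):
    return [(x+(np.sin(a+k*s)-np.sin(a))/k, y-(np.cos(a+k*s)-np.cos(a))/k, a+k*s) for s in ss]
E
python3 -c "
from h import *
P=arc(460.7,170.5,-.27,.29/174,range(0,180,8)); print(P[-1]); rows(P[:8])"
```

```text
(np.float64(634.7375916775102), np.float64(148.92586374250834), 0.023333333333333317)
t 2.75 [408.4 184.9  10.1] yaw -0.269 F [ 0.4 -0.   0.7]
x 0.16 y -0.00 az 0.01
x 0.32 y 0.01 az -0.12
x 0.48 y 0.02 az -0.25
x 0.65 y 0.03 az -0.38
x 0.81 y 0.03 az -0.50
x 0.97 y 0.03 az -0.63
x 1.13 y 0.03 az -0.76
x 1.29 y 0.03 az -0.89
```

Emit:
drive_tool(
  plan=[
    {"x": 0.05,"y": 0,"z": 0,"ax": 0,"ay": 0,"az": 0,"hand": 70},
    {"x": 0.12,"y": 0,"z": 0,"ax": 0,"ay": 0,"az": 0,"hand": 70},
    {"x": 0.2,"y": 0,"z": 0,"ax": 0,"ay": 0,"az": 0,"hand": 70},
    {"x": 0.32,"y": 0.01,"z": 0,"ax": 0,"ay": 0,"az": -0.12,"hand": 70},
    {"x": 0.48,"y": 0.02,"z": 0,"ax": 0,"ay": 0,"az": -0.25,"hand": 70},
    {"x": 0.65,"y": 0.03,"z": 0,"ax": 0,"ay": 0,"az": -0.38,"hand": 70},
    {"x": 0.81,"y": 0.03,"z": 0,"ax": 0,"ay": 0,"az": -0.5,"hand": 70},
    {"x": 0.9,"y": 0.03,"z": 0,"ax": 0,"ay": 0,"az": -0.57,"hand": 70},
  ],
)

```text
clock: 3.55
eef_pos: [448.9, 171.1, 8.8]
tcp_rot: [3.141, 0.002, -0.208]
contact_force: [-3.2, 0.9, 1.0]
opening: 0.819
grasp_force: 2.0
```

```bash
python3 -c "
from h import *
P=arc(460.7,170.5,-.27,.29/174,range(40,180,8)); rows(P)
import cv2
cv2.imwrite('pics/t2.png',imaging.grab_frame('top')[:,:,::-1])"
```

```text
t 3.55 [448.9 171.1   8.8] yaw -0.208 F [-3.2  0.9  1. ]
x 0.11 y -0.01 az -0.04
x 0.27 y 0.00 az -0.17
x 0.43 y 0.01 az -0.30
x 0.59 y 0.02 az -0.42
x 0.75 y 0.02 az -0.55
x 0.92 y 0.02 az -0.68
x 1.08 y 0.02 az -0.81
x 1.24 y 0.02 az -0.93
x 1.40 y 0.01 az -1.06
x 1.56 y 0.01 az -1.19
x 1.72 y -0.00 az -1.32
x 1.88 y -0.01 az -1.44
x 2.04 y -0.03 az -1.57
x 2.20 y -0.04 az -1.70
x 2.36 y -0.06 az -1.83
x 2.52 y -0.08 az -1.95
x 2.67 y -0.10 az -2.08
x 2.83 y -0.12 az -2.21
```

Emit:
drive_tool(
  plan=[
    {"x": 0.11,"y": 0,"z": 0,"ax": 0,"ay": 0,"az": -0.04,"hand": 70},
    {"x": 0.27,"y": 0,"z": 0,"ax": 0,"ay": 0,"az": -0.17,"hand": 70},
    {"x": 0.43,"y": 0.01,"z": 0,"ax": 0,"ay": 0,"az": -0.3,"hand": 70},
    {"x": 0.59,"y": 0.02,"z": 0,"ax": 0,"ay": 0,"az": -0.42,"hand": 70},
    {"x": 0.75,"y": 0.02,"z": 0,"ax": 0,"ay": 0,"az": -0.55,"hand": 70},
    {"x": 0.92,"y": 0.02,"z": 0,"ax": 0,"ay": 0,"az": -0.68,"hand": 70},
    {"x": 1.08,"y": 0.02,"z": 0,"ax": 0,"ay": 0,"az": -0.81,"hand": 70},
    {"x": 1.24,"y": 0.02,"z": 0,"ax": 0,"ay": 0,"az": -0.93,"hand": 70},
  ],
)

```text
clock: 4.4
eef_pos: [510.5, 157.5, 9.0]
tcp_rot: [-3.142, -0.0, -0.11]
contact_force: [-2.6, 0.5, -1.3]
opening: 0.821
grasp_force: 1.0
```

```bash
python3 -c "
from h import *
P=arc(460.7,170.5,-.27,.29/174,range(104,180,8)); rows(P)
import cv2
im=imaging.grab_frame('top')[:,:,::-1]
cv2.imwrite('pics/t3.png',cv2.resize(im[90:270,130:400],None,fx=2.9,fy=2.9,interpolation=2))"
```

```text
t 4.40 [510.5 157.5   9. ] yaw -0.110 F [-2.6  0.5 -1.3]
x 0.13 y 0.02 az -0.13
x 0.29 y 0.02 az -0.26
x 0.45 y 0.03 az -0.39
x 0.61 y 0.04 az -0.51
x 0.77 y 0.04 az -0.64
x 0.93 y 0.04 az -0.77
x 1.10 y 0.04 az -0.89
x 1.26 y 0.03 az -1.02
x 1.42 y 0.03 az -1.15
x 1.58 y 0.02 az -1.28
```

View pics/t3.png

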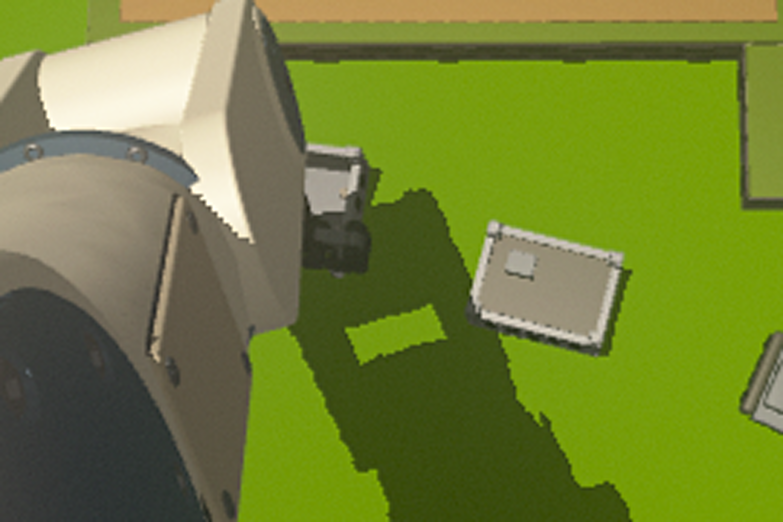

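The ruin follows the fingers. Its right end is visible at (335,165), nearly parallel to the board. I'll continue until it is about 10 mm short of the long face.

Emit:
drive_tool(
  plan=[
    {"x": 0.13,"y": 0.01,"z": 0,"ax": 0,"ay": 0,"az": -0.13,"hand": 70},
    {"x": 0.29,"y": 0.02,"z": 0,"ax": 0,"ay": 0,"az": -0.26,"hand": 70},
    {"x": 0.45,"y": 0.03,"z": 0,"ax": 0,"ay": 0,"az": -0.39,"hand": 70},
    {"x": 0.61,"y": 0.04,"z": 0,"ax": 0,"ay": 0,"az": -0.55,"hand": 70},
    {"x": 0.77,"y": 0.04,"z": 0,"ax": 0,"ay": 0,"az": -0.75,"hand": 70},
    {"x": 0.93,"y": 0.04,"z": 0,"ax": 0,"ay": 0,"az": -0.95,"hand": 70},
    {"x": 1.1,"y": 0.04,"z": 0,"ax": 0,"ay": 0,"az": -1.15,"hand": 70},
    {"x": 1.22,"y": 0.04,"z": 0,"ax": 0,"ay": 0,"az": -1.25,"hand": 70},
  ],
)

```text
clock: 5.25
eef_pos: [571.3, 148.9, 9.0]
tcp_rot: [-3.141, -0.001, 0.021]
contact_force: [-1.6, -0.4, -0.6]
opening: 0.816
grasp_force: 1.1
```

```bash
python3 -c "
from h import *
go(490,157,8,0.02); go(440,-30,150,0.02);go(634,270,150,1.59)"
```

```text
t 5.25 at [571.3 148.9   9. ] rpy [-3.141e+00 -1.000e-03  2.100e-02] F [-1.6 -0.4 -0.6] open 0.82 q6 1.80
x -1.623 y -0.197 z 0.021 az 0.008
t 5.25 at [571.3 148.9   9. ] rpy [-3.141e+00 -1.000e-03  2.100e-02] F [-1.6 -0.4 -0.6] open 0.82 q6 1.80
x -2.701 y 3.522 z -2.819 az 0.008
t 5.25 at [571.3 148.9   9. ] rpy [-3.141e+00 -1.000e-03  2.100e-02] F [-1.6 -0.4 -0.6] open 0.82 q6 1.80
x 1.303 y -2.396 z -2.819 az -14.984
```

Emit:
drive_tool(
  plan=[
    {"x": -0.3,"y": 0,"z": 0,"ax": 0,"ay": 0,"az": 0,"hand": 70},
    {"x": -0.8,"y": 0,"z": 0,"ax": 0,"ay": 0,"az": 0,"hand": 70},
    {"x": -0.9,"y": 0,"z": -1,"ax": 0,"ay": 0,"az": 0,"hand": 70},
    {"x": -0.8,"y": 0,"z": -2,"ax": 0,"ay": 0,"az": -1,"hand": 45},
    {"x": -0.2,"y": -1.0,"z": -2.8,"ax": 0,"ay": 0,"az": -2.4,"hand": 45},
    {"x": 0.2,"y": -2.0,"z": -2.8,"ax": 0,"ay": 0,"az": -3.8,"hand": 45},
    {"x": 1.0,"y": -2.4,"z": -2.8,"ax": 0,"ay": 0,"az": -5.2,"hand": 45},
    {"x": 1.0,"y": -2.4,"z": -2.8,"ax": 0,"ay": 0,"az": -6.6,"hand": 45},
  ],
)

```text
clock: 6.05
eef_pos: [622.7, 274.0, 151.0]
tcp_rot: [3.139, -0.008, 0.719]
contact_force: [-0.3, 0.0, -0.8]
opening: 0.527
grasp_force: 0.0
```

```bash
python3 -c "
from h import *
go(620,262,150,1.59)"
```

```text
t 6.05 at [622.7 274.  151. ] rpy [ 3.139 -0.008  0.719] F [-0.3  0.  -0.8] open 0.53 q6 1.26
x -0.199 y 0.146 z 0.021 az -8.319
```

Emit:
drive_tool(
  plan=[
    {"x": -0.2,"y": 0.15,"z": 0,"ax": 0,"ay": 0,"az": -1.4,"hand": 45},
    {"x": -0.2,"y": 0.15,"z": 0,"ax": 0,"ay": 0,"az": -2.8,"hand": 45},
    {"x": -0.2,"y": 0.15,"z": 0,"ax": 0,"ay": 0,"az": -4.2,"hand": 45},
    {"x": -0.2,"y": 0.15,"z": 0,"ax": 0,"ay": 0,"az": -5.6,"hand": 45},
    {"x": -0.2,"y": 0.15,"z": 0,"ax": 0,"ay": 0,"az": -7,"hand": 45},
    {"x": -0.2,"y": 0.15,"z": 0,"ax": 0,"ay": 0,"az": -8.3,"hand": 45},
    {"x": -0.2,"y": 0.15,"z": 0,"ax": 0,"ay": 0,"az": -8.3,"hand": 45},
  ],
)

```text
clock: 6.75
eef_pos: [616.3, 257.9, 149.4]
tcp_rot: [3.14, -0.001, 1.582]
contact_force: [0.2, 0.1, 0.9]
opening: 0.526
grasp_force: 0.0
```

```bash
python3 -c "
from h import *
go(620,255,8,1.59)
import cv2
im=imaging.grab_frame('top')[:,:,::-1]
cv2.imwrite('pics/t4.png',cv2.resize(im[60:210,150:420],None,fx=2.9,fy=2.9,interpolation=2))"
```

```text
t 6.75 at [616.3 257.9 149.4] rpy [ 3.140e+00 -1.000e-03  1.582e+00] F [0.2 0.1 0.9] open 0.53 q6 0.38
x -0.059 y 0.073 z 2.828 az -0.075
```

View pics/t4.png

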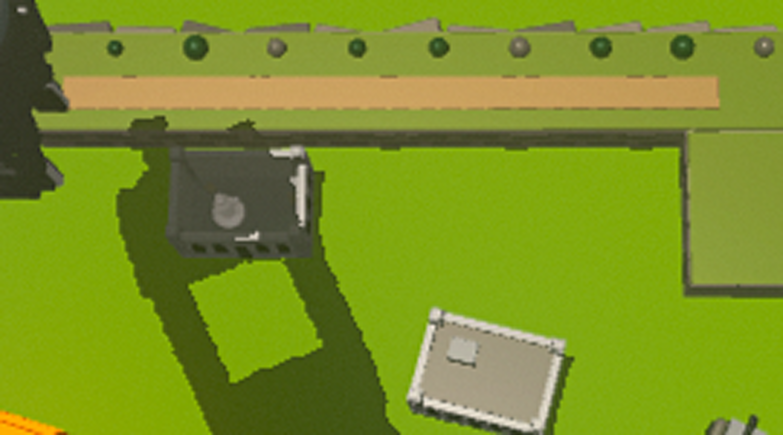

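The ruin stands parallel to the board with the figure upright at (228,210). Its top corners are at about (172,150), (307,150), (305,237) and (170,240).

```bash
python3 -c "
from h import *
P=np.array([w((u/2.9+150,v/2.9+60),58) for u,v in [(172,150),(307,150),(305,237),(170,240)]]);print(P.round(1),P.mean(0).round(1))
d=P[0]-P[1]+P[3]-P[2];print(np.arctan2(-d[0],d[1]))
go(P.mean(0)[0],250,8,1.59)"
```

```text
[[646.4 200.1]
 [648.5 100.1]
 [582.   98.4]
 [577.5 197. ]] [613.6 148.9]
0.03280866324618391
t 6.80 at [616.1 257.9 149.3] rpy [ 3.140e+00 -1.000e-03  1.577e+00] F [-0.5 -0.2  0.4] open 0.53 q6 0.39
x -0.157 y -0.051 z 2.826 az -0.123
```

Emit:
drive_tool(
  plan=[
    {"x": -0.05,"y": -0.02,"z": 1,"ax": 0,"ay": 0,"az": -0.12,"hand": 45},
    {"x": -0.05,"y": -0.02,"z": 2,"ax": 0,"ay": 0,"az": -0.12,"hand": 45},
    {"x": -0.05,"y": -0.02,"z": 2.6,"ax": 0,"ay": 0,"az": -0.12,"hand": 45},
    {"x": -0.05,"y": -0.02,"z": 2.8,"ax": 0,"ay": 0,"az": -0.12,"hand": 45},
    {"x": -0.2,"y": -0.02,"z": 2.8,"ax": 0,"ay": 0,"az": -0.12,"hand": 45},
    {"x": -0.55,"y": -0.02,"z": 2.8,"ax": 0,"ay": 0,"az": -0.12,"hand": 45},
    {"x": -0.75,"y": -0.02,"z": 2.8,"ax": 0,"ay": 0,"az": -0.12,"hand": 45},
    {"x": -0.78,"y": -0.02,"z": 2.8,"ax": 0,"ay": 0,"az": -0.12,"hand": 45},
  ],
)

```text
clock: 7.6
eef_pos: [615.6, 216.9, 10.8]
tcp_rot: [3.139, -0.0, 1.59]
contact_force: [0.3, 0.3, -0.1]
opening: 0.528
grasp_force: 0.0
```

```bash
python3 -c "
from h import *
go(620,140,10,1.59)"
```

```text
t 7.60 at [615.6 216.9  10.8] rpy [ 3.139 -0.     1.59 ] F [ 0.3  0.3 -0.1] open 0.53 q6 0.32
x -1.540 y 0.059 z 0.016 az 0.002
```

Emit:
drive_tool(
  plan=[
    {"x": -0.05,"y": 0,"z": 0,"ax": 0,"ay": 0,"az": 0,"hand": 45},
    {"x": -0.12,"y": 0,"z": 0,"ax": 0,"ay": 0,"az": 0,"hand": 45},
    {"x": -0.2,"y": 0,"z": 0,"ax": 0,"ay": 0,"az": 0,"hand": 45},
    {"x": -0.35,"y": 0.01,"z": 0,"ax": 0,"ay": 0,"az": 0,"hand": 45},
    {"x": -0.52,"y": 0.02,"z": 0,"ax": 0,"ay": 0,"az": 0,"hand": 45},
    {"x": -0.7,"y": 0.03,"z": 0,"ax": 0,"ay": 0,"az": 0,"hand": 45},
    {"x": -0.88,"y": 0.04,"z": 0,"ax": 0,"ay": 0,"az": 0,"hand": 45},
    {"x": -1.06,"y": 0.05,"z": 0,"ax": 0,"ay": 0,"az": 0,"hand": 45},
  ],
)

```text
clock: 8.4
eef_pos: [619.4, 167.0, 10.3]
tcp_rot: [3.139, -0.002, 1.592]
contact_force: [-0.7, 6.3, 6.1]
opening: 0.526
grasp_force: 3.4
```

Emit:
drive_tool(
  plan=[
    {"x": -0.15,"y": 0.01,"z": 0,"ax": 0,"ay": 0,"az": 0,"hand": 45},
    {"x": -0.32,"y": 0.02,"z": 0,"ax": 0,"ay": 0,"az": 0,"hand": 45},
    {"x": -0.5,"y": 0.03,"z": 0,"ax": 0,"ay": 0,"az": 0,"hand": 45},
    {"x": -0.68,"y": 0.04,"z": 0,"ax": 0,"ay": 0,"az": 0,"hand": 45},
    {"x": -0.86,"y": 0.05,"z": 0,"ax": 0,"ay": 0,"az": 0,"hand": 45},
    {"x": -1.04,"y": 0.06,"z": 0,"ax": 0,"ay": 0,"az": 0,"hand": 45},
    {"x": -1.22,"y": 0.07,"z": 0,"ax": 0,"ay": 0,"az": 0,"hand": 45},
    {"x": -1.36,"y": 0.08,"z": 0,"ax": 0,"ay": 0,"az": 0,"hand": 45},
  ],
)

```text
clock: 9.2
eef_pos: [624.8, 98.9, 10.3]
tcp_rot: [3.139, -0.002, 1.592]
contact_force: [-1.0, 7.4, 5.4]
opening: 0.528
grasp_force: 3.6
```

```bash
python3 -c "
from h import *
go(625,-65,10,1.59)
import cv2
im=imaging.grab_frame('top')[:,:,::-1]
cv2.imwrite('pics/t5.png',cv2.resize(im[60:210,170:440],None,fx=2.9,fy=2.9,interpolation=2))"
```

```text
t 9.20 at [624.8  98.9  10.3] rpy [ 3.139e+00 -2.000e-03  1.592e+00] F [-1.   7.4  5.4] open 0.53 q6 0.13
x -3.277 y -0.066 z 0.005 az 0.021
```

View pics/t5.png

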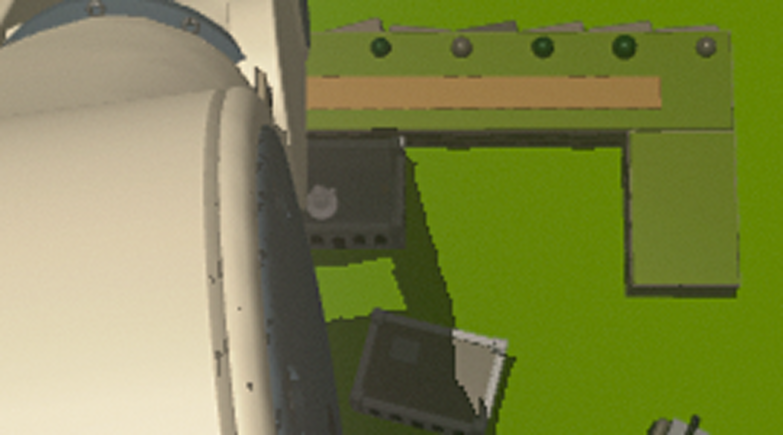

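The ruin slides on parallel with the figure standing at (320,203). Its right end is at (403,140) and it is clear of the house.

Emit:
drive_tool(
  plan=[
    {"x": -0.15,"y": 0,"z": 0,"ax": 0,"ay": 0,"az": 0,"hand": 45},
    {"x": -0.32,"y": 0,"z": 0,"ax": 0,"ay": 0,"az": 0,"hand": 45},
    {"x": -0.5,"y": 0,"z": 0,"ax": 0,"ay": 0,"az": 0,"hand": 45},
    {"x": -0.68,"y": 0,"z": 0,"ax": 0,"ay": 0,"az": 0,"hand": 45},
    {"x": -0.86,"y": 0,"z": 0,"ax": 0,"ay": 0,"az": 0,"hand": 45},
    {"x": -1.04,"y": 0,"z": 0,"ax": 0,"ay": 0,"az": 0,"hand": 45},
    {"x": -1.22,"y": 0,"z": 0,"ax": 0,"ay": 0,"az": 0,"hand": 45},
    {"x": -1.4,"y": 0,"z": 0,"ax": 0,"ay": 0,"az": 0,"hand": 45},
  ],
)

```text
clock: 10.05
eef_pos: [626.2, 28.9, 10.1]
tcp_rot: [3.139, -0.001, 1.592]
contact_force: [-0.4, 8.1, 6.2]
opening: 0.528
grasp_force: 3.8
```

Emit:
drive_tool(
  plan=[
    {"x": -0.18,"y": 0,"z": 0,"ax": 0,"ay": 0,"az": 0,"hand": 45},
    {"x": -0.36,"y": 0,"z": 0,"ax": 0,"ay": 0,"az": 0,"hand": 45},
    {"x": -0.54,"y": 0,"z": 0,"ax": 0,"ay": 0,"az": 0,"hand": 45},
    {"x": -0.72,"y": 0,"z": 0,"ax": 0,"ay": 0,"az": 0,"hand": 45},
    {"x": -0.9,"y": 0,"z": 0,"ax": 0,"ay": 0,"az": 0,"hand": 45},
    {"x": -1.08,"y": 0,"z": 0,"ax": 0,"ay": 0,"az": 0,"hand": 45},
    {"x": -1.24,"y": 0,"z": 0,"ax": 0,"ay": 0,"az": 0,"hand": 45},
    {"x": -1.32,"y": 0,"z": 0,"ax": 0,"ay": 0,"az": 0,"hand": 45},
  ],
)

```text
clock: 10.85
eef_pos: [627.4, -37.5, 9.9]
tcp_rot: [3.14, -0.001, 1.592]
contact_force: [1.2, 7.2, 5.9]
opening: 0.523
grasp_force: 3.5
```

Emit:
drive_tool(
  plan=[
    {"x": -0.12,"y": 0,"z": 0,"ax": 0,"ay": 0,"az": 0,"hand": 45},
    {"x": -0.22,"y": 0,"z": 0,"ax": 0,"ay": 0,"az": 0,"hand": 45},
    {"x": -0.32,"y": 0,"z": 0,"ax": 0,"ay": 0,"az": 0,"hand": 45},
    {"x": -0.4,"y": 0,"z": 0,"ax": 0,"ay": 0,"az": 0,"hand": 45},
    {"x": -0.46,"y": 0,"z": 0,"ax": 0,"ay": 0,"az": 0,"hand": 45},
    {"x": -0.52,"y": 0,"z": 0,"ax": 0,"ay": 0,"az": 0,"hand": 45},
    {"x": -0.56,"y": 0,"z": 0,"ax": 0,"ay": 0,"az": 0,"hand": 45},
    {"x": -0.6,"y": 0,"z": 0,"ax": 0,"ay": 0,"az": 0,"hand": 45},
  ],
)

```text
clock: 11.65
eef_pos: [628.0, -67.0, 9.9]
tcp_rot: [3.14, -0.001, 1.592]
contact_force: [0.8, 7.5, 5.7]
opening: 0.528
grasp_force: 3.8
```

Emit:
drive_tool(
  plan=[
    {"x": -0.03,"y": 0,"z": 0,"ax": 0,"ay": 0,"az": 0,"hand": 45},
    {"x": -0.06,"y": 0,"z": 0,"ax": 0,"ay": 0,"az": 0,"hand": 45},
    {"x": -0.09,"y": 0,"z": 0,"ax": 0,"ay": 0,"az": 0,"hand": 45},
  ],
)

```text
clock: 11.95
eef_pos: [628.1, -70.0, 10.0]
tcp_rot: [3.14, -0.003, 1.591]
contact_force: [0.2, 23.7, 6.9]
opening: 0.529
grasp_force: 11.7
```

Emit:
drive_tool(
  plan=[
    {"x": 0.15,"y": 0,"z": 0,"ax": 0,"ay": 0,"az": 0,"hand": 45},
    {"x": 0.6,"y": 0,"z": 0,"ax": 0,"ay": 0,"az": 0,"hand": 45},
    {"x": 0.7,"y": 0,"z": -0.9,"ax": 0,"ay": 0,"az": 0,"hand": 45},
    {"x": 0.7,"y": 0,"z": -1.9,"ax": 0,"ay": 0,"az": 1.0,"hand": 50},
    {"x": 0.4,"y": -0.5,"z": -2.6,"ax": 0,"ay": 0,"az": 2.4,"hand": 50},
    {"x": 0,"y": -1.0,"z": -2.6,"ax": 0,"ay": 0,"az": 3.8,"hand": 50},
    {"x": -0.5,"y": -1.44,"z": -2.6,"ax": 0,"ay": 0,"az": 5.2,"hand": 50},
    {"x": -1.1,"y": -1.44,"z": -2.6,"ax": 0,"ay": 0,"az": 6.6,"hand": 50},
  ],
)

```text
clock: 12.75
eef_pos: [553.6, -129.1, 139.3]
tcp_rot: [-3.14, 0.001, 0.896]
contact_force: [1.2, 0.3, -0.2]
opening: 0.585
grasp_force: 0.0
```

```bash
python3 -c "
from h import *
go(554,-125,140,.02)"
```

```text
t 12.75 at [ 553.6 -129.1  139.3] rpy [-3.14e+00  1.00e-03  8.96e-01] F [ 1.2  0.3 -0.2] open 0.59 q6 0.44
x 0.070 y -0.045 z -0.014 az 8.368
```

Emit:
drive_tool(
  plan=[
    {"x": 0.07,"y": -0.05,"z": 0,"ax": 0,"ay": 0,"az": 1.4,"hand": 50},
    {"x": 0.07,"y": -0.05,"z": 0,"ax": 0,"ay": 0,"az": 2.8,"hand": 50},
    {"x": 0.07,"y": -0.05,"z": 0,"ax": 0,"ay": 0,"az": 4.2,"hand": 50},
    {"x": 0.07,"y": -0.05,"z": 0,"ax": 0,"ay": 0,"az": 5.6,"hand": 50},
    {"x": 0.07,"y": -0.05,"z": 0,"ax": 0,"ay": 0,"az": 7,"hand": 50},
    {"x": 0.07,"y": -0.05,"z": 0,"ax": 0,"ay": 0,"az": 8.35,"hand": 50},
    {"x": 0.07,"y": -0.05,"z": 0,"ax": 0,"ay": 0,"az": 8.35,"hand": 50},
  ],
)

```text
clock: 13.45
eef_pos: [556.6, -124.8, 139.0]
tcp_rot: [3.141, 0.0, 0.025]
contact_force: [0.7, -0.3, -0.8]
opening: 0.581
grasp_force: 0.0
```

```bash
python3 -c "
from h import *
go(554,-125,10,.02)
import cv2
im=imaging.grab_frame('top')[:,:,::-1]
cv2.imwrite('pics/t6.png',cv2.resize(im[90:220,250:430],None,fx=4.4,fy=4.4,interpolation=2))"
```

```text
t 13.45 at [ 556.6 -124.8  139. ] rpy [3.141 0.    0.025] F [ 0.7 -0.3 -0.8] open 0.58 q6 1.32
x -0.052 y 0.003 z 2.581 az 0.048
```

View pics/t6.png

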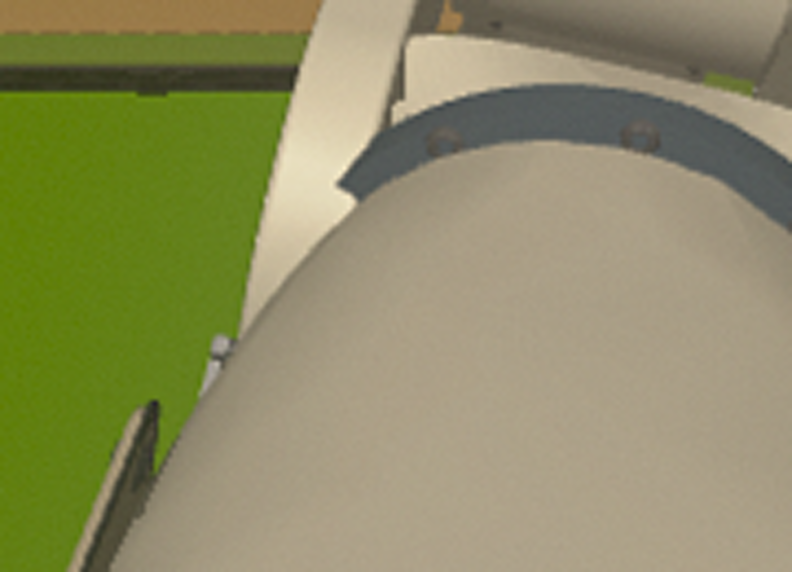

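The arm hides the ruin in this view; only the house corner shows, at (220,345). I'll go on by force feedback.

Emit:
drive_tool(
  plan=[
    {"x": -0.05,"y": 0,"z": 0.8,"ax": 0,"ay": 0,"az": 0,"hand": 50},
    {"x": -0.05,"y": 0,"z": 1.6,"ax": 0,"ay": 0,"az": 0,"hand": 50},
    {"x": -0.05,"y": 0,"z": 2.2,"ax": 0,"ay": 0,"az": 0,"hand": 50},
    {"x": -0.05,"y": 0,"z": 2.55,"ax": 0,"ay": 0,"az": 0,"hand": 50},
    {"x": 0.1,"y": 0,"z": 2.55,"ax": 0,"ay": 0,"az": 0,"hand": 50},
    {"x": 0.2,"y": 0,"z": 2.55,"ax": 0,"ay": 0,"az": 0,"hand": 50},
    {"x": 0.28,"y": 0,"z": 2.55,"ax": 0,"ay": 0,"az": 0,"hand": 50},
    {"x": 0.36,"y": 0,"z": 2.55,"ax": 0,"ay": 0,"az": 0,"hand": 50},
  ],
)

```text
clock: 14.3
eef_pos: [576.2, -124.6, 12.9]
tcp_rot: [3.141, -0.002, 0.028]
contact_force: [-1.0, 0.1, 0.1]
opening: 0.587
grasp_force: 0.0
```

Emit:
drive_tool(
  plan=[
    {"x": 0.06,"y": 0,"z": 0,"ax": 0,"ay": 0,"az": 0,"hand": 50},
    {"x": 0.12,"y": 0,"z": 0,"ax": 0,"ay": 0,"az": 0,"hand": 50},
    {"x": 0.18,"y": 0,"z": 0,"ax": 0,"ay": 0,"az": 0,"hand": 50},
    {"x": 0.24,"y": 0,"z": 0,"ax": 0,"ay": 0,"az": 0,"hand": 50},
  ],
)

```text
clock: 14.7
eef_pos: [585.7, -124.1, 11.5]
tcp_rot: [-3.141, 0.002, 0.027]
contact_force: [-7.3, 0.1, 5.9]
opening: 0.588
grasp_force: 3.6
```

Emit:
drive_tool(
  plan=[
    {"x": 0.05,"y": 0,"z": 0,"ax": 0,"ay": 0,"az": 0,"hand": 50},
    {"x": 0.1,"y": 0,"z": 0,"ax": 0,"ay": 0,"az": 0,"hand": 50},
    {"x": 0.14,"y": 0,"z": 0,"ax": 0,"ay": 0,"az": 0,"hand": 50},
  ],
)

```text
clock: 15.0
eef_pos: [591.8, -123.7, 11.3]
tcp_rot: [-3.141, 0.004, 0.027]
contact_force: [-7.4, -1.2, 6.5]
opening: 0.585
grasp_force: 3.8
```

Emit:
drive_tool(
  plan=[
    {"x": 0.03,"y": 0,"z": 0,"ax": 0,"ay": 0,"az": 0,"hand": 50},
    {"x": 0.05,"y": 0,"z": 0,"ax": 0,"ay": 0,"az": 0,"hand": 50},
  ],
)

```text
clock: 15.2
eef_pos: [594.3, -123.7, 11.3]
tcp_rot: [-3.141, 0.004, 0.027]
contact_force: [-7.5, 0.0, 6.6]
opening: 0.586
grasp_force: 3.9
```

Emit:
drive_tool(
  plan=[
    {"x": 0.03,"y": 0,"z": 0,"ax": 0,"ay": 0,"az": 0,"hand": 50},
    {"x": 0.05,"y": 0,"z": 0,"ax": 0,"ay": 0,"az": 0,"hand": 50},
  ],
)

```text
clock: 15.4
eef_pos: [596.9, -123.6, 11.3]
tcp_rot: [-3.141, 0.004, 0.027]
contact_force: [-7.0, -0.0, 5.8]
opening: 0.585
grasp_force: 3.5
```

Emit:
drive_tool(
  plan=[
    {"x": 0.02,"y": 0,"z": 0,"ax": 0,"ay": 0,"az": 0,"hand": 50},
    {"x": 0.03,"y": 0,"z": 0,"ax": 0,"ay": 0,"az": 0,"hand": 50},
  ],
)

```text
clock: 15.6
eef_pos: [597.0, -123.6, 11.2]
tcp_rot: [-3.141, 0.006, 0.027]
contact_force: [-13.3, -1.6, 11.9]
opening: 0.581
grasp_force: 6.7
```

Emit:
drive_tool(
  plan=[
    {"x": 0.02,"y": 0,"z": 0,"ax": 0,"ay": 0,"az": 0,"hand": 50},
    {"x": 0.03,"y": 0,"z": 0,"ax": 0,"ay": 0,"az": 0,"hand": 50},
    {"x": 0.03,"y": 0,"z": 0,"ax": 0,"ay": 0,"az": 0,"hand": 50},
  ],
)

```text
clock: 15.9
eef_pos: [597.0, -123.5, 11.2]
tcp_rot: [-3.14, 0.009, 0.027]
contact_force: [-17.6, -1.3, 15.3]
opening: 0.586
grasp_force: 8.7
```

Emit:
drive_tool(
  plan=[
    {"x": -0.15,"y": 0,"z": 0,"ax": 0,"ay": 0,"az": 0,"hand": 50},
    {"x": -0.6,"y": 0,"z": 0,"ax": 0,"ay": 0,"az": 0,"hand": 50},
    {"x": -0.75,"y": 0,"z": -0.8,"ax": 0,"ay": 0,"az": 0,"hand": 50},
    {"x": -0.75,"y": 0,"z": -1.8,"ax": 0,"ay": 0,"az": -1,"hand": 45},
    {"x": -0.5,"y": -0.5,"z": -2.6,"ax": 0,"ay": 0,"az": -2.4,"hand": 45},
    {"x": 0,"y": -1.2,"z": -2.6,"ax": 0,"ay": 0,"az": -3.8,"hand": 45},
    {"x": 0.5,"y": -1.8,"z": -2.6,"ax": 0,"ay": 0,"az": -5.2,"hand": 45},
    {"x": 0.8,"y": -1.8,"z": -2.6,"ax": 0,"ay": 0,"az": -6.6,"hand": 45},
  ],
)

```text
clock: 16.7
eef_pos: [641.2, -29.2, 142.4]
tcp_rot: [3.141, -0.003, 0.727]
contact_force: [-0.3, -0.6, -0.5]
opening: 0.525
grasp_force: 0.0
```

```bash
python3 -c "
from h import *
go(641,-35,140,1.59)"
```

```text
t 16.70 at [641.2 -29.2 142.4] rpy [ 3.141e+00 -3.000e-03  7.270e-01] F [-0.3 -0.6 -0.5] open 0.53 q6 0.80
x -0.080 y 0.085 z 0.048 az -8.245
```

Emit:
drive_tool(
  plan=[
    {"x": -0.15,"y": 0,"z": 0,"ax": 0,"ay": 0,"az": -1.4,"hand": 36},
    {"x": -0.18,"y": 0,"z": 0,"ax": 0,"ay": 0,"az": -2.8,"hand": 36},
    {"x": -0.18,"y": 0,"z": 0,"ax": 0,"ay": 0,"az": -4.2,"hand": 36},
    {"x": -0.18,"y": 0,"z": 0,"ax": 0,"ay": 0,"az": -5.6,"hand": 36},
    {"x": -0.18,"y": 0,"z": 0,"ax": 0,"ay": 0,"az": -7,"hand": 36},
    {"x": -0.18,"y": 0,"z": 0,"ax": 0,"ay": 0,"az": -8.25,"hand": 36},
    {"x": -0.18,"y": 0,"z": 0,"ax": 0,"ay": 0,"az": -8.25,"hand": 36},
  ],
)

```text
clock: 17.4
eef_pos: [632.6, -38.5, 141.5]
tcp_rot: [3.141, -0.0, 1.584]
contact_force: [0.4, -0.4, -0.7]
opening: 0.423
grasp_force: 0.0
```

```bash
python3 -c "
from h import *
go(633,-50,11,1.59)"
```

```text
t 17.40 at [632.6 -38.5 141.5] rpy [ 3.141 -0.     1.584] F [ 0.4 -0.4 -0.7] open 0.42 q6 -0.08
x -0.229 y 0.006 z 2.609 az -0.059
```

Emit:
drive_tool(
  plan=[
    {"x": 0,"y": 0,"z": 0.9,"ax": 0,"ay": 0,"az": 0,"hand": 36},
    {"x": 0,"y": 0,"z": 1.8,"ax": 0,"ay": 0,"az": 0,"hand": 36},
    {"x": 0,"y": 0,"z": 2.4,"ax": 0,"ay": 0,"az": 0,"hand": 36},
    {"x": 0,"y": 0,"z": 2.6,"ax": 0,"ay": 0,"az": 0,"hand": 36},
    {"x": -0.2,"y": 0,"z": 2.6,"ax": 0,"ay": 0,"az": 0,"hand": 36},
    {"x": -0.4,"y": 0,"z": 2.6,"ax": 0,"ay": 0,"az": 0,"hand": 36},
    {"x": -0.52,"y": 0,"z": 2.6,"ax": 0,"ay": 0,"az": 0,"hand": 36},
    {"x": -0.58,"y": 0,"z": 2.6,"ax": 0,"ay": 0,"az": 0,"hand": 36},
  ],
)

```text
clock: 18.2
eef_pos: [634.0, -68.9, 13.3]
tcp_rot: [3.139, 0.0, 1.58]
contact_force: [0.1, 0.1, 0.6]
opening: 0.42
grasp_force: 0.0
```

Emit:
drive_tool(
  plan=[
    {"x": -0.03,"y": 0,"z": 0,"ax": 0,"ay": 0,"az": 0,"hand": 36},
    {"x": -0.05,"y": 0,"z": 0,"ax": 0,"ay": 0,"az": 0,"hand": 36},
    {"x": -0.05,"y": 0,"z": 0,"ax": 0,"ay": 0,"az": 0,"hand": 36},
  ],
)

```text
clock: 18.5
eef_pos: [634.1, -69.5, 13.0]
tcp_rot: [3.139, -0.001, 1.582]
contact_force: [0.7, 5.0, 4.1]
opening: 0.424
grasp_force: 2.3
```

Already in contact; I'll press a little more.

Emit:
drive_tool(
  plan=[
    {"x": -0.03,"y": 0,"z": 0,"ax": 0,"ay": 0,"az": 0,"hand": 36},
    {"x": -0.06,"y": 0,"z": 0,"ax": 0,"ay": 0,"az": 0,"hand": 36},
    {"x": -0.06,"y": 0,"z": 0,"ax": 0,"ay": 0,"az": 0,"hand": 36},
  ],
)

```text
clock: 18.8
eef_pos: [634.4, -69.8, 13.0]
tcp_rot: [3.139, -0.004, 1.582]
contact_force: [2.2, 20.4, 6.6]
opening: 0.425
grasp_force: 10.1
```

Emit:
drive_tool(
  plan=[
    {"x": 0.15,"y": 0,"z": 0,"ax": 0,"ay": 0,"az": 0,"hand": 36},
    {"x": 0.8,"y": -0.1,"z": 0,"ax": 0,"ay": 0,"az": 0,"hand": 36},
    {"x": 1.5,"y": -0.3,"z": -1.0,"ax": 0,"ay": 0,"az": 0,"hand": 36},
    {"x": 2.3,"y": -0.3,"z": -2,"ax": 0,"ay": 0,"az": 0,"hand": 36},
    {"x": 3.2,"y": -0.3,"z": -3,"ax": 0,"ay": 0,"az": 0,"hand": 36},
    {"x": 4.1,"y": -0.3,"z": -3,"ax": 0,"ay": 0,"az": 0,"hand": 36},
    {"x": 5,"y": -0.3,"z": -3,"ax": 0,"ay": 0,"az": 0,"hand": 36},
    {"x": 6,"y": -0.3,"z": -3,"ax": 0,"ay": 0,"az": 0,"hand": 36},
  ],
)

```text
clock: 19.6
eef_pos: [615.5, 205.4, 162.8]
tcp_rot: [3.138, -0.001, 1.581]
contact_force: [0.5, -0.5, -0.6]
opening: 0.419
grasp_force: 0.0
```

```bash
python3 -c "
from h import *
go(633,200,11,1.59)
import cv2
im=imaging.grab_frame('top')[:,:,::-1]
cv2.imwrite('pics/t7.png',cv2.resize(im[80:250,300:500],None,fx=3.5,fy=3.5,interpolation=2))"
```

```text
t 19.60 at [615.5 205.4 162.8] rpy [ 3.138e+00 -1.000e-03  1.581e+00] F [ 0.5 -0.5 -0.6] open 0.42 q6 0.31
x -0.111 y 0.350 z 3.036 az -0.085
```

View pics/t7.png

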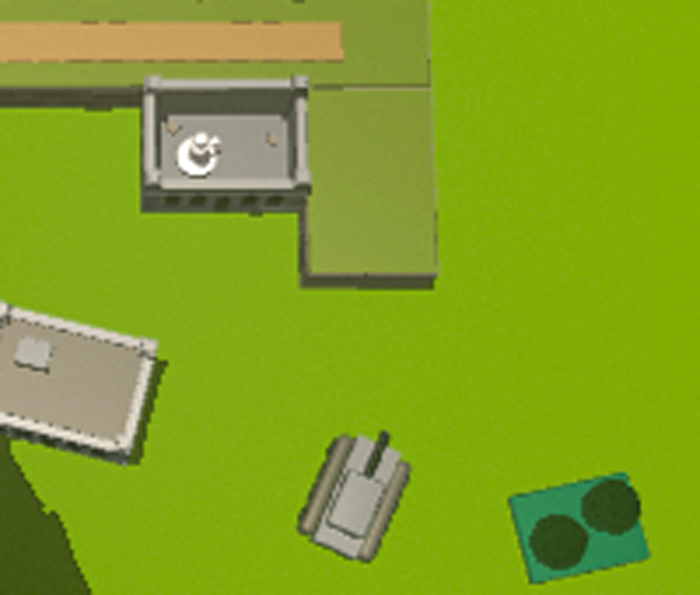

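The ruin sits flush in the corner at (145–308, 80–210) with the figure upright at (198,152). House, car and trees have not moved, and the gripper is clear. I'm handing in.

```bash
python3 -c "
from rig import r
print(r.sign_off())"
```

```text
the job is handed in; nothing more can be done
None
```

I pushed the ruin into the board's inner corner, flush against both faces in the last top view with the figure standing and the house, trees and car unmoved, and handed the job in; no verdict was returned.

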